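# Spread the heaped colour-base blocks over the warming tray

### The job

Spread the heap of five colour-base blocks out into one even layer in the warming tray, so that they soften evenly: one block towards each corner and one in the middle, every block lying flat on a broad face on the tray's floor, with a clear finger's breadth or more between neighbours. Two of the blocks stand on edge and must be laid down. Do not throw the blocks about, do not press hard on the tray, and leave everything else on the bench where it is.

Things in the scene. Friction and masses are not known exactly. Their poses are not given: they have to be found in the camera images.
- tray: Shallow open steel tray fixed on a grey warming plate; it does not move. Origin: centre of the unit's underside, at bench height, below the middle of the tray; z up, y along the tray's long side, x along its short side. Inside 240 mm (x) by 340 mm (y); the tray's floor is 33 mm above the origin, its rim 63 mm; walls 5 mm thick. The plate sticks out 25 mm beyond the tray on the long sides, and 50 mm on the control-panel side (-y), all below the floor level of the tray.
- block_a_mid (a point): Centre of a solid orange colour-base block, 80 mm (x) by 50 mm (y) by 26 mm (z), edges rounded 4 mm, about 110 g, a darker panel on both broad faces; flat when its z axis is vertical, either way up; starts flat on the tray floor. On a narrow edge it is stable until tipped by 28 degrees; a sideways push near its top tips it about its far lower edge, which carries its centre about 38 mm on.
- block_b_mid (a point): Centre of a solid yellow colour-base block, 80 mm (x) by 50 mm (y) by 26 mm (z), edges rounded 4 mm, about 110 g, a darker panel on both broad faces; flat when its z axis is vertical, either way up; starts flat on the tray floor, close beside a. On a narrow edge it is stable until tipped by 28 degrees; a sideways push near its top tips it about its far lower edge, which carries its centre about 38 mm on.
- block_c_mid (a point): Centre of a solid red-orange colour-base block, 80 mm (x) by 50 mm (y) by 26 mm (z), edges rounded 4 mm, about 110 g, a darker panel on both broad faces; flat when its z axis is vertical, either way up; starts standing on its long narrow edge (50 mm tall) on top of a or b. On a narrow edge it is stable until tipped by 28 degrees; a sideways push near its top tips it about its far lower edge, which carries its centre about 38 mm on.
- block_d_mid (a point): Centre of a solid light orange colour-base block, 80 mm (x) by 50 mm (y) by 26 mm (z), edges rounded 4 mm, about 110 g, a darker panel on both broad faces; flat when its z axis is vertical, either way up; starts lying flat on top of whichever of a and b does not carry c. On a narrow edge it is stable until tipped by 28 degrees; a sideways push near its top tips it about its far lower edge, which carries its centre about 38 mm on.
- block_e_mid (a point): Centre of a solid dark red-orange colour-base block, 80 mm (x) by 50 mm (y) by 26 mm (z), edges rounded 4 mm, about 110 g, a darker panel on both broad faces; flat when its z axis is vertical, either way up; starts standing on its long narrow edge on the tray floor, close to one end of a. On a narrow edge it is stable until tipped by 28 degrees; a sideways push near its top tips it about its far lower edge, which carries its centre about 38 mm on.
- amber_jar: Bystander: amber jar with black lid, 76 mm wide, 100 mm high. Origin at its underside's centre.
- funnel: Bystander: red funnel standing mouth down, 140 mm wide, 140 mm high. Origin at its underside's centre.
- white_jar: Bystander: white jar with red lid, 84 mm wide, 90 mm high. Origin at its underside's centre.
- spatula: Bystander: spatula lying on the bench, about 300 mm long, origin near its middle.
- steel_cup: Bystander: steel cup, 80 mm wide, 80 mm high. Origin at its underside's centre.
Mind the look-alikes: they are no part of the job. Leave any blue or green look-alike of the part that bears block_b_mid alone.

How it is judged:
At the end, for the whole second after the job is handed in: All five blocks flat on the tray floor (within 0.1 rad, centres 42-50 mm above tray origin), centres 95 mm or more apart; in tray x, y from its middle, one block beyond 35, 60 mm towards each corner, and one within 45, 55 mm of the middle (angle between the z axis of each of block_a_mid, block_b_mid, block_c_mid, block_d_mid, block_e_mid and the z axis of tray, either way round below 0.1 rad and z of block_a_mid in the frame of tray between 0.042 and 0.05 m and z of block_b_mid in the frame of tray between 0.042 and 0.05 m and z of block_c_mid in the frame of tray between 0.042 and 0.05 m and z of block_d_mid in the frame of tray between 0.042 and 0.05 m and z of block_e_mid in the frame of tray between 0.042 and 0.05 m and horizontal distance between block_a_mid and block_b_mid above 0.095 m and horizontal distance between each of block_a_mid, block_b_mid and block_c_mid above 0.095 m and horizontal distance between each of block_a_mid, block_b_mid, block_c_mid and block_d_mid above 0.095 m and horizontal distance between each of block_a_mid, block_b_mid, block_c_mid, block_d_mid and block_e_mid above 0.095 m and ((x of block_a_mid in the frame of tray above 0.035 m and y of block_a_mid in the frame of tray above 0.06 m) or (x of block_b_mid in the frame of tray above 0.035 m and y of block_b_mid in the frame of tray above 0.06 m) or (x of block_c_mid in the frame of tray above 0.035 m and y of block_c_mid in the frame of tray above 0.06 m) or (x of block_d_mid in the frame of tray above 0.035 m and y of block_d_mid in the frame of tray above 0.06 m) or (x of block_e_mid in the frame of tray above 0.035 m and y of block_e_mid in the frame of tray above 0.06 m)) and ((x of block_a_mid in the frame of tray above 0.035 m and y of block_a_mid in the frame of tray below -0.06 m) or (x of block_b_mid in the frame of tray above 0.035 m and y of block_b_mid in the frame of tray below -0.06 m) or (x of block_c_mid in the frame of tray above 0.035 m and y of block_c_mid in the frame of tray below -0.06 m) or (x of block_d_mid in the frame of tray above 0.035 m and y of block_d_mid in the frame of tray below -0.06 m) or (x of block_e_mid in the frame of tray above 0.035 m and y of block_e_mid in the frame of tray below -0.06 m)) and ((x of block_a_mid in the frame of tray below -0.035 m and y of block_a_mid in the frame of tray above 0.06 m) or (x of block_b_mid in the frame of tray below -0.035 m and y of block_b_mid in the frame of tray above 0.06 m) or (x of block_c_mid in the frame of tray below -0.035 m and y of block_c_mid in the frame of tray above 0.06 m) or (x of block_d_mid in the frame of tray below -0.035 m and y of block_d_mid in the frame of tray above 0.06 m) or (x of block_e_mid in the frame of tray below -0.035 m and y of block_e_mid in the frame of tray above 0.06 m)) and ((x of block_a_mid in the frame of tray below -0.035 m and y of block_a_mid in the frame of tray below -0.06 m) or (x of block_b_mid in the frame of tray below -0.035 m and y of block_b_mid in the frame of tray below -0.06 m) or (x of block_c_mid in the frame of tray below -0.035 m and y of block_c_mid in the frame of tray below -0.06 m) or (x of block_d_mid in the frame of tray below -0.035 m and y of block_d_mid in the frame of tray below -0.06 m) or (x of block_e_mid in the frame of tray below -0.035 m and y of block_e_mid in the frame of tray below -0.06 m)) and ((x of block_a_mid in the frame of tray between -0.045 and 0.045 m and y of block_a_mid in the frame of tray between -0.055 and 0.055 m) or (x of block_b_mid in the frame of tray between -0.045 and 0.045 m and y of block_b_mid in the frame of tray between -0.055 and 0.055 m) or (x of block_c_mid in the frame of tray between -0.045 and 0.045 m and y of block_c_mid in the frame of tray between -0.055 and 0.055 m) or (x of block_d_mid in the frame of tray between -0.045 and 0.045 m and y of block_d_mid in the frame of tray between -0.055 and 0.055 m) or (x of block_e_mid in the frame of tray between -0.045 and 0.045 m and y of block_e_mid in the frame of tray between -0.055 and 0.055 m))); the robot touches nothing.
It fails at once if something else on the bench was moved by more than 30 mm (distance of any of amber_jar, funnel, white_jar, spatula, steel_cup from where it was at the start of the episode above 0.03 m).
It fails at once if the fingers pressed on the tray with more than 60 N (contact force between the fingers and tray above 60 N).
It fails at once if a block was thrown or dropped (faster than 1.3 m/s) (linear speed of any of block_a, block_b, block_c, block_d, block_e above 1.3 m/s).
It also fails if it takes over 72 s, if anything falls off the work surface, if the arm or the gripper's body presses on something with over 40 N, if the wrist force passes 120 N, or if a joint passes its speed limit or range.

### The arm

A 6-joint arm with a two-finger parallel gripper is mounted at the origin on the work surface. World frame = base frame: x ahead of the robot, y to its left, z up, the work surface at z = 0. Lengths are in m, angles in rad, forces in N, time in s.
With the tool pointing down it reaches from about 0.3 to 0.875 m from the base axis. Payload 6.4 kg.
Tool frame: the origin (TCP) lies midway between the tips of the shut fingers; the grasp point (between the pads) lies 19 mm behind it; z points along the fingers, y is the line along which they close (so a half turn about z gives the same grasp; the last joint's range is limited). The gripper opens to 85 mm and grips with 20 to 120 N. Pads are 22 mm wide; open, the fingers measure 114 mm over their backs; the gripper's body (76 mm by 85 mm) begins 54 mm behind the grasp point. The pads swing forward as they close: fully open they stand 13 mm farther back than shut.
Start: joints at [1.07, 0.181, 1.607, -0, 1.354, -0.206], TCP at [0.167, 0.55, 0.231] pointing down, gripper open.
Joint ranges: [-2.99, 2.99], [-0.89, 2.07], [0.3, 2.58], [-1.14, 4.28], [0, 2.63], [-3.12, 3.12]. Speed limits (rad/s): [2.57, 2.57, 3.01, 3.14, 3.14, 3.14].

### API

Orientations are given as a unit quaternion [w, x, y, z].
In Python, from bench import status, camera, ctrl gives the robot as it stands. The module is installed in compiled form; this text tells all that it offers.
- The arm moves only by the shell command python3 -m handwheel 'ROWS'. ROWS is JSON, a list that holds one entry, the list of rows, each a list of 7 numbers: the opening, from -1 (shut) to 1 (fully open), then the shift along the tool's x, y, z in cm, then the turn, a rotation vector about the tool's x, y, z in degrees. A call has 1 to 10 rows; each row is the pose to reach, as a shift and turn from the pose commanded when the call began, along the tool's axes at that moment; what a row does not reach only later rows make up. A row lasts 1/8 s, in which the tool goes at most 62.5 mm and 10.7 degrees, less where a joint would pass 70% of its speed; a pose out of reach is approached as far as the arm can. A call with a gripper value outside its range is refused whole. The fingers move at their own pace and stop on an object; the grip force is fixed at half the most. Time passes only in rows, so rows that repeat a pose let the fingers close. It gives the time, the measured TCP pose, the force, the opening and the grip force at its end, in the units of the state.
- status.get_obs(): the state, without advancing time (a new reading comes with each control period).
- camera(name): name is "scene" or "top" or "wrist"; returns a dict with "frame" (420x560x3 uint8, blue, green, red), "depth" (420x560 float32, m along the optical axis (not along the pixel's ray), 0 where there is no reading), "fx", "fy", "cx", "cy" (pixels), "extrinsics" (4x4, takes a point from camera to world coordinates); the wrist camera has in their place "hand_eye" (4x4, takes a point from camera to tool coordinates, whose origin is the TCP and whose axes are the flange's). Camera axes: x right, y down, z forward; pixel columns grow to the right and rows downward; lengths in m; the calibration is good to about 2 mm. The wrist camera is an equidistant fisheye: a pixel r from the principal point sees the ray r / f radians off the axis. A picture is of the moment at which its call begins: read the wrist's pose just before it.
- ctrl.hand_in(): hands the job in; it is judged then, once.
The state is a dict: "time_s": time; "q": joint angles; "dq": joint speeds; "joint_efforts": joint torques, N m; "eef_pos": TCP position; "eef_rot": TCP orientation; "wrist_force": force on the tool from outside, world axes, zero at the start; "torque": the same for the moment, N m; "opening": opening from 0.0 (shut) to 1.0 (fully open); "grasp_force": force on a finger pad.
Only numpy, scipy, OpenCV 4.12 (cv2) and the standard library are available. Lean on these libraries where they do the work, as an engineer would, in place of code of your own. Each camera call takes 0.05 s, during which the arm holds its last target. There are 200 camera calls.

## Working session

There is one attempt and no reset: what is moved stays moved. The work goes in short steps, Python scripts to look and compute and a shell command to move; the robot and the scene stay as the last step left them, time stands still between calls to the robot, and variables do not carry over. Pictures are saved under pics/ and viewed, at most 10 in all, crops included, and the job is handed in when it is done.

```bash
mkdir -p pics
cat > h.py <<'E'
import numpy as np,cv2
from bench import status,camera,ctrl
from scipy.spatial.transform import Rotation as R
def pts(c):
    d=c["depth"];v,u=np.mgrid[:d.shape[0],:d.shape[1]]
    P=np.stack([(u-c["cx"])/c["fx"]*d,(v-c["cy"])/c["fy"]*d,d],-1)
    E=np.array(c["extrinsics"]);P=P@E[:3,:3].T+E[:3,3];P[d==0]=np.nan;return P
E
python3 - <<'E'
from h import *
o=status.get_obs();print(o)
c=camera("top");s=camera("scene")
cv2.imwrite("pics/top.png",c["frame"]);cv2.imwrite("pics/scene.png",s["frame"])
np.save("top.npy",pts(c));print(np.array(c["extrinsics"]).round(3))
E
```

```text
{'time_s': 0.0, 'q': array([ 1.06970049e+00,  1.81534868e-01,  1.60803277e+00,  2.68945441e-05,
        1.35379811e+00, -2.06313334e-01]), 'dq': array([-1.64689214e-04, -1.84090528e-04,  6.21740574e-04, -8.63884287e-04,
       -5.08306976e-05, -6.19786643e-04]), 'joint_efforts': array([ 1.16749445e-03, -4.44893861e+01, -3.51326108e+01, -1.39424951e-04,
        9.08457820e-03,  3.39710340e-06]), 'eef_pos': array([0.1667622 , 0.54969912, 0.23037566]), 'eef_rot': array([-3.19394577e-04,  1.46860989e-01,  9.89156744e-01, -8.27118218e-04]), 'wrist_force': array([-0.21366458, -0.2989579 , -0.5595513 ]), 'torque': array([-0.02237231, -0.03819325,  0.01412207]), 'grasp_force': 0.0, 'opening': 0.9969861895134383}
[[ 0.019 -0.992  0.121  0.371]
 [-1.    -0.02  -0.002  0.056]
 [ 0.004 -0.121 -0.993  1.073]
 [ 0.     0.     0.     1.   ]]
```

View pics/top.png

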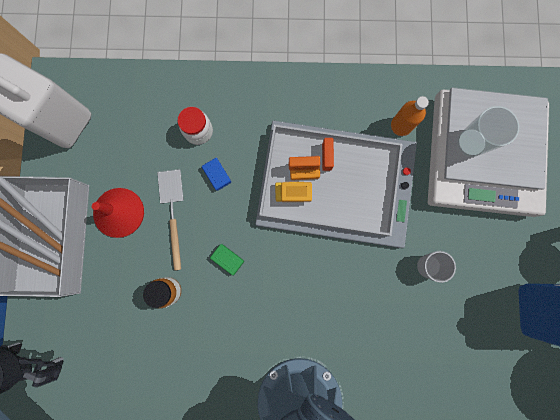

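View pics/scene.png

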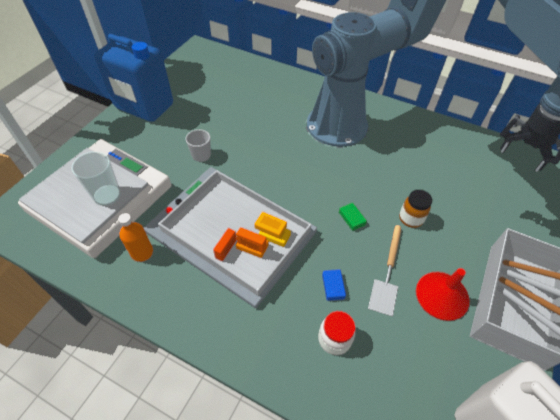

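The top view shows the heap in the tray: standing c (305,163) on a (305,174), d and b (293,192), and standing e (328,155). Possible mix-ups are the blue block (216,174), the green block (227,260) and the orange bottle (407,118), and all three are outside the tray. Next I'll take a close crop and measure.

```bash
cat >> h.py <<'E'
def tray(P):
    z=P[...,2];m=((abs(z-.033)<.006)).astype(np.uint8)
    n,l,s,_=cv2.connectedComponentsWithStats(m);return z,m,l,s
E
python3 - <<'E'
from h import *
P=np.load("top.npy");im=cv2.imread("pics/top.png");z=P[...,2]
cv2.imwrite("pics/crop.png",cv2.resize(im[115:255,240:420],(720,560),interpolation=cv2.INTER_CUBIC))
roi=np.zeros(z.shape,bool);roi[110:255,235:420]=1
rim=roi&(abs(z-.063)<.005);q=P[rim][:,:2]
fl=roi&(abs(z-.033)<.004)
print("rim n",rim.sum(),"floor z",np.nanmedian(z[fl]),fl.sum())
k,l,s,_=cv2.connectedComponentsWithStats(rim.astype(np.uint8))
hsv=cv2.cvtColor(im,cv2.COLOR_BGR2HSV)
sat=hsv[...,1]>130
q=P[fl&~sat][:,:2]
r=cv2.minAreaRect((q*1000).astype(np.float32));print("floor",r)
q=P[rim&~sat][:,:2];r=cv2.minAreaRect((q*1000).astype(np.float32));print("rim",r)
b=np.zeros(z.shape,bool);b[135:210,265:345]=1
b&=sat&(z>.04)
for lo,hi in[(.05,.064),(.064,.078),(.078,.09),(.09,.12)]:
    m=(b&(z>lo)&(z<hi)).astype(np.uint8);k,l,s,c=cv2.connectedComponentsWithStats(m)
    for i in range(1,k):
        if s[i,4]<25:continue
        r=cv2.minAreaRect((P[l==i][:,:2]*1000).astype(np.float32))
        print(lo,s[i,4],c[i].round(),"hue",np.median(hsv[l==i],0),[np.round(x) for x in r],np.median(z[l==i]).round(4))
E
```

```text
rim n 1270 floor z 0.03282545216274679 9632
floor ((597.1425170898438, -94.64674377441406), (406.9547424316406, 326.1847839355469), 82.3142318725586)
rim ((609.1636352539062, -91.21450805664062), (379.06060791015625, 300.1891174316406), 82.4061050415039)
0.05 256 [305. 174.] hue [ 16.  197.  193.5] [array([600.,  -5.]), array([29., 81.]), np.float64(11.0)] 0.0589
0.05 99 [278. 191.] hue [ 22. 183. 137.] [array([550.,  69.]), array([46., 13.]), np.float64(1.0)] 0.0583
0.064 38 [324. 158.] hue [  7. 204.  92.] [array([646., -53.]), array([73., 20.]), np.float64(19.0)] 0.0709
0.078 283 [328. 153.] hue [  8. 191. 198.] [array([653., -64.]), array([79., 24.]), np.float64(0.0)] 0.0827
0.078 26 [306. 168.] hue [ 10. 214.  90.] [array([609.,  -6.]), array([ 2., 55.]), np.float64(4.0)] 0.0858
0.078 584 [296. 191.] hue [ 19.  185.  202.5] [array([547.,  20.]), array([50., 78.]), np.float64(1.0)] 0.0849
0.09 346 [304. 162.] hue [ 11. 197. 204.] [array([621.,   2.]), array([28., 78.]), np.float64(4.0)] 0.1083
```

View pics/crop.png

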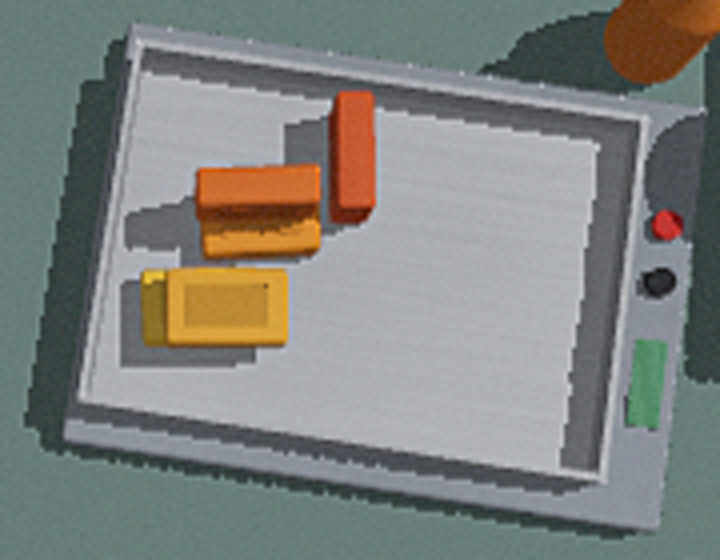

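The crop matches the description: c (red-orange) stands on a (orange), d (light orange) lies on b (yellow), and e (dark red) stands alone near a's end. Next I'll fit the tray pose and refine the block positions in its frame.

```bash
cat >> h.py <<'E'
def go(x,y,z,yaw,o=None):
    "world mm, closing-line yaw deg -> row"
    o=o or status.get_obs();w=o["eef_rot"];A=R.from_quat([w[1],w[2],w[3],w[0]])
    s=A.inv().apply(np.array([x,y,z])/10-np.array(o["eef_pos"])*100)
    best=None
    for k in(0,180,-180):
        t=np.radians(yaw+k);yv=[np.cos(t),np.sin(t),0];zv=[0,0,-1]
        B=R.from_matrix(np.column_stack([np.cross(yv,zv),yv,zv]))
        r=(A.inv()*B).as_rotvec(degrees=True)
        if best is None or np.linalg.norm(r)<np.linalg.norm(best):best=r
    print("shift cm",s.round(2),"turn",best.round(1))
E
python3 - <<'E'
from h import *
P=np.load("top.npy");im=cv2.imread("pics/top.png");z=P[...,2]
hsv=cv2.cvtColor(im,cv2.COLOR_BGR2HSV);sat=hsv[...,1]>130
roi=np.zeros(z.shape,bool);roi[110:255,235:405]=1
q=P[roi&(abs(z-.062)<.006)&~sat][:,:2]*1000
for a in np.arange(-9.5,-5,.5):
    t=np.radians(a);X=q@[np.cos(t),np.sin(t)];Y=q@[-np.sin(t),np.cos(t)]
    hx=np.histogram(X,np.arange(400,800,4));hy=np.histogram(Y,np.arange(-250,250,4))
    ix=np.argsort(hx[0])[-4:];iy=np.argsort(hy[0])[-4:]
    print(a,(hx[0]**2).sum()+(hy[0]**2).sum(),hx[1][ix],hx[0][ix],hy[1][iy],hy[0][iy])
b=np.zeros(z.shape,bool);b[135:210,265:345]=1
for n,lo,hi,x0,x1 in[("a",.054,.063,.56,.65),("b",.054,.063,.5,.585)]:
    m=b&sat&(z>lo)&(z<hi)&(P[...,0]>x0)&(P[...,0]<x1);p=P[m]*1000
    print(n,m.sum(),np.percentile(p[:,0],[2,98]).round(),np.percentile(p[:,1],[2,98]).round())
E
```

```text
-9.5 101639 [464 468 708 712] [ 98 105 120 123] [ 198 -146  194 -150] [ 53  71  92 113]
-9.0 121423 [464 468 708 712] [117 124 136 150] [ 186 -158  190 -154] [ 62  73 107 133]
-8.5 139745 [464 708 468 712] [126 139 148 169] [ 182  186 -162 -158] [ 94  95 101 130]
-8.0 149791 [464 708 468 712] [122 147 163 178] [ 182 -162  178 -166] [ 55  92 130 135]
-7.5 159049 [464 708 468 712] [124 146 164 183] [ 170 -174  174 -170] [ 39  51 139 173]
-7.0 144595 [464 708 468 712] [120 140 156 174] [ 166 -178  170 -174] [ 75  92 112 142]
-6.5 128049 [464 708 468 712] [110 131 140 161] [ 166  162 -178 -182] [ 73 105 109 116]
-6.0 108495 [464 708 468 712] [102 111 113 137] [ 162 -182  158 -186] [ 48  74 104 125]
-5.5 93766 [468 464 708 712] [ 89  91  93 116] [ 150 -194  154 -190] [ 63  69  82 114]
a 283 [562. 615.] [-56.  73.]
b 96 [528. 573.] [62. 76.]
```

```bash
cat > g.py <<'E'
import sys;from h import *
a=list(map(float,sys.argv[1:]));go(*a)
E
python3 g.py 547 20 170 0
```

```text
shift cm [-51.77 -39.64   6.09] turn [-0.1  0.  73.1]
```

```bash
python3 -m handwheel '[[[0.46,-51.8,-39.6,3,0,0,73],[0.46,-51.8,-39.6,3,0,0,73],[0.46,-51.8,-39.6,3,0,0,73],[0.46,-51.8,-39.6,3,0,0,73],[0.46,-51.8,-39.6,3,0,0,73],[0.46,-51.8,-39.6,3,0,0,73],[0.46,-51.8,-39.6,6,0,0,73],[0.46,-51.8,-39.6,6,0,0,73],[0.46,-51.8,-39.6,6,0,0,73],[0.46,-51.8,-39.6,6,0,0,73]]]'; python3 g.py 547 20 100 0
```

```text
time_s: 1.35
eef_pos: [0.5307, 0.0436, 0.1755]
eef_rot: [-0.0, 0.707, 0.708, 0.0]
wrist_force: [0.3, 0.2, -0.3]
opening: 0.729
grasp_force: 0.0
shift cm [-2.36  1.63  7.55] turn [-0.  -0.   0.1]
```

```bash
python3 -m handwheel '[[[0.46,-2.4,1.6,0,0,0,0],[0.46,-2.4,1.6,4,0,0,0],[0.46,-2.4,1.6,7.5,0,0,0],[0.46,-2.4,1.6,7.5,0,0,0]]]'; python3 g.py 547 20 61 0
```

```text
time_s: 1.85
eef_pos: [0.5431, 0.0218, 0.0978]
eef_rot: [-0.003, 0.707, 0.708, -0.002]
wrist_force: [0.3, -0.1, -0.4]
opening: 0.727
grasp_force: 0.0
shift cm [-0.18  0.41  3.68] turn [-0.4 -0.1  0.1]
```

```bash
python3 -m handwheel '[[[0.46,-0.1,0.2,0,0,0,0],[0.46,-0.1,0.2,2,0,0,0],[0.46,-0.1,0.2,3.7,0,0,0],[0.46,-0.1,0.2,3.7,0,0,0]]]'; python3 g.py 547 20 61 0
```

```text
time_s: 2.35
eef_pos: [0.5474, 0.0206, 0.0634]
eef_rot: [-0.001, 0.706, 0.708, -0.0]
wrist_force: [-0.1, 0.3, 0.6]
opening: 0.726
grasp_force: 0.0
shift cm [-0.06 -0.04  0.24] turn [-0.1 -0.   0.1]
```

Close, then lift 80 mm.

```bash
python3 -m handwheel '[[[-0.2,0,0,0.2,0,0,0],[-0.2,0,0,0.2,0,0,0],[-0.2,0,0,0.2,0,0,0],[-0.2,0,0,0.2,0,0,0],[-0.2,0,0,-3,0,0,0],[-0.2,0,0,-8,0,0,0],[-0.2,0,0,-8,0,0,0]]]'; python3 g.py 511 -173 140 -7.6
```

```text
time_s: 3.22
eef_pos: [0.5516, 0.0199, 0.1491]
eef_rot: [0.004, 0.706, 0.708, 0.003]
wrist_force: [0.1, -0.2, -1.2]
opening: 0.57
grasp_force: 62.9
shift cm [-19.28  -4.11   0.91] turn [0.6 0.1 7.7]
```

```bash
python3 -m handwheel '[[[-0.2,-6,-1.2,0.5,0,0,3],[-0.2,-12,-2.5,0.5,0,0,6],[-0.2,-19.2,-4,0.5,0,0,7.6],[-0.2,-19.2,-4,0.5,0,0,7.6],[-0.2,-19.2,-4,5,0,0,7.6],[-0.2,-19.2,-4,8,0,0,7.6],[-0.2,-19.2,-4,8,0,0,7.6]]]'; python3 g.py 511 -173 37 -7.6
```

```text
time_s: 4.1
eef_pos: [0.5061, -0.1695, 0.0611]
eef_rot: [-0.003, 0.752, 0.66, -0.001]
wrist_force: [-0.8, 0.1, 0.2]
opening: 0.573
grasp_force: 62.7
shift cm [-0.29  0.55  2.4 ] turn [-0.4 -0.2  0.1]
```

```bash
python3 -m handwheel '[[[-0.2,-0.1,0.1,1.2,0,0,0],[-0.2,-0.1,0.1,2.4,0,0,0],[-0.2,-0.1,0.1,2.4,0,0,0],[-0.2,-0.1,0.1,2.4,0,0,0]]]'; python3 g.py 621 2 200 -2
```

```text
time_s: 4.6
eef_pos: [0.5095, -0.1729, 0.0404]
eef_rot: [0.0, 0.752, 0.659, 0.0]
wrist_force: [0.4, 0.0, -2.0]
opening: 0.568
grasp_force: 62.7
shift cm [ 18.79   8.79 -15.96] turn [ 0.   0.  -5.5]
```

```bash
python3 -m handwheel '[[[-0.2,0,0,0.3,0,0,0],[-0.2,0,0,0.3,0,0,0],[-0.2,0,0,0.3,0,0,0]]]'; python3 -m handwheel '[[[0.4,0,0,0,0,0,0],[0.4,0,0,0,0,0,0],[0.4,0,0,0,0,0,0],[0.4,0,0,-6,0,0,0],[0.4,0,0,-12,0,0,0],[0.4,0,0,-12,0,0,0]]]';python3 g.py 621 2 160 -2
```

```text
time_s: 4.97
eef_pos: [0.5099, -0.1731, 0.0375]
eef_rot: [0.001, 0.752, 0.659, 0.0]
wrist_force: [2.3, -0.4, 1.9]
opening: 0.572
grasp_force: 63.1
time_s: 5.72
eef_pos: [0.5126, -0.1747, 0.1626]
eef_rot: [0.005, 0.752, 0.659, 0.002]
wrist_force: [1.1, -0.5, -0.3]
opening: 0.698
grasp_force: 0.0
shift cm [18.93  8.45  0.26] turn [ 0.6  0.3 -5.5]
```

```bash
python3 -m handwheel '[[[0.1,6,2.8,0.2,0,0,-4],[0.1,12,5.6,0.2,0,0,-8],[0.1,18.8,8.4,0.2,0,0,-11.5],[0.1,18.8,8.4,0.2,0,0,-11.5],[0.1,18.8,8.4,3,0,0,-11.5],[0.1,18.8,8.4,3,0,0,-11.5],[0.1,18.8,8.4,3,0,0,-11.5]]]'; python3 g.py 621 2 74 4
```

```text
time_s: 6.6
eef_pos: [0.6167, 0.0019, 0.127]
eef_rot: [-0.0, 0.682, 0.731, -0.0]
wrist_force: [-0.7, -0.6, -0.5]
opening: 0.545
grasp_force: 0.0
shift cm [-0.02  0.43  5.3 ] turn [-0.   0.  -0.1]
```

```bash
python3 -m handwheel '[[[0.1,0,0.4,1,0,0,0],[0.1,0,0.4,3,0,0,0],[0.1,0,0.4,5.2,0,0,0],[0.1,0,0.4,5.2,0,0,0],[-0.7,0,0.4,5.2,0,0,0],[-0.7,0,0.4,5.2,0,0,0],[-0.7,0,0.4,5.2,0,0,0],[-0.7,0,0.4,5.2,0,0,0]]]'; python3 g.py 592 -184 130 -7.6
```

```text
time_s: 7.6
eef_pos: [0.6213, 0.0029, 0.0755]
eef_rot: [0.0, 0.682, 0.731, 0.0]
wrist_force: [0.3, -0.6, 0.5]
opening: 0.294
grasp_force: 59.0
shift cm [-18.44  -4.23  -5.45] turn [ 0.1  0.  11.6]
```

```bash
python3 -m handwheel '[[[-0.7,0,0,-3,0,0,0],[-0.7,0,0,-6.5,0,0,0],[-0.7,-6,-1.4,-6.5,0,0,4],[-0.7,-12,-2.8,-6.5,0,0,8],[-0.7,-18.4,-4.2,-6.5,0,0,11.6],[-0.7,-18.4,-4.2,-6.5,0,0,11.6],[-0.7,-18.4,-4.2,-3,0,0,11.6],[-0.7,-18.4,-4.2,0,0,0,11.6],[-0.7,-18.4,-4.2,0,0,0,11.6]]]'; python3 g.py 592 -184 48 -7.6
```

```text
time_s: 8.72
eef_pos: [0.5899, -0.1814, 0.0722]
eef_rot: [-0.003, 0.752, 0.659, -0.001]
wrist_force: [-0.1, 0.4, -1.3]
opening: 0.3
grasp_force: 59.1
shift cm [-0.23  0.26  2.41] turn [-0.3 -0.1  0.1]
```

```bash
python3 -m handwheel '[[[-0.7,0,0,1.2,0,0,0],[-0.7,0,0,2.2,0,0,0],[-0.7,0,0,2.4,0,0,0],[-0.7,0,0,2.4,0,0,0],[-0.7,0,0,2.6,0,0,0],[-0.7,0,0,2.6,0,0,0]]]'
```

```text
time_s: 9.48
eef_pos: [0.5925, -0.1838, 0.0496]
eef_rot: [0.001, 0.752, 0.659, 0.0]
wrist_force: [0.1, 0.2, -0.2]
opening: 0.293
grasp_force: 59.2
```

```bash
python3 -m handwheel '[[[1,0,0,0,0,0,0],[1,0,0,0,0,0,0],[1,0,0,-0.4,0,0,0],[1,0,0,-0.8,0,0,0],[1,0,1.5,-0.8,0,0,0],[1,0,2.5,-0.8,0,0,0],[1,0,3.3,-0.8,0,0,0],[1,0,4,-0.8,0,0,0],[1,0,4.7,-0.8,0,0,0],[1,0,5.2,-0.8,0,0,0]]]';  python3 - <<'E'
from h import *
c=camera("scene");cv2.imwrite("pics/s2.png",cv2.resize(c["frame"][150:320,130:340],None,fx=3,fy=3))
E
```

```text
time_s: 10.72
eef_pos: [0.6439, -0.1904, 0.0569]
eef_rot: [-0.0, 0.752, 0.659, 0.0]
wrist_force: [-1.0, 0.9, 0.6]
opening: 0.998
grasp_force: 0.0
```

View pics/s2.png

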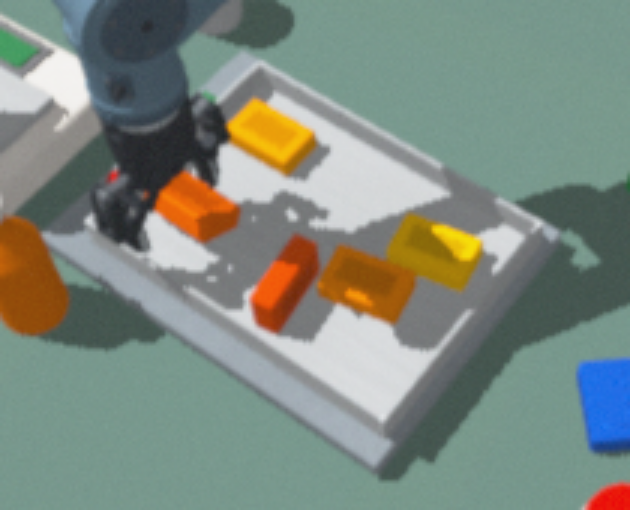

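The close-up shows d flat at (270,135), e standing at (285,285), a flat at (365,283) and b at (435,250). c, at (200,205), is still tipping between the fingers, so I'll push it slowly a little further.

```bash
python3 -m handwheel '[[[1,0,0.5,0,0,0,0],[1,0,1,0,0,0,0],[1,0,1.5,0,0,0,0],[1,0,1.5,0,0,0,0]]]';  python3 - <<'E'
from h import *
c=camera("scene");cv2.imwrite("pics/s3.png",cv2.resize(c["frame"][150:320,130:340],None,fx=3,fy=3))
E
```

```text
time_s: 11.28
eef_pos: [0.6588, -0.1924, 0.057]
eef_rot: [0.0, 0.752, 0.659, 0.0]
wrist_force: [-0.1, 0.4, 0.0]
opening: 0.998
grasp_force: 0.0
```

View pics/s3.png

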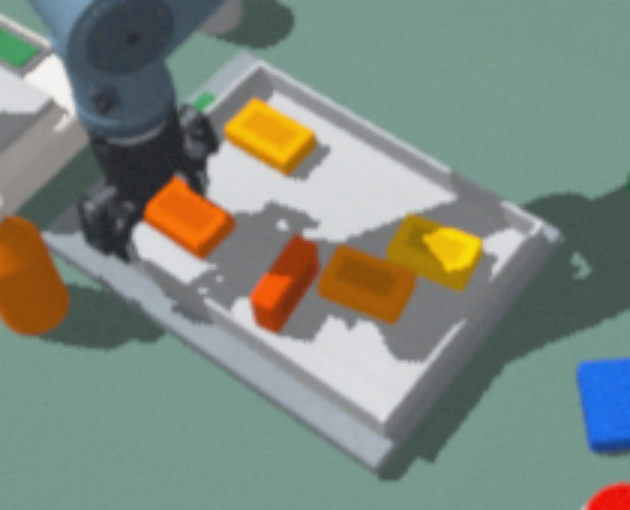

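c now lies flat at (190,215). I'll raise the gripper and measure all the blocks from the scene camera's depth.

```bash
python3 -m handwheel '[[[1,0,0,-5,0,0,0],[1,0,-2,-11,0,0,0],[1,0,-8,-14,0,0,0],[1,0,-14,-14,0,0,0],[1,0,-14,-14,0,0,0]]]'
cat >> h.py <<'E'
def blocks(cam):
    c=camera(cam);P=pts(c)*1000;hsv=cv2.cvtColor(c["frame"],cv2.COLOR_BGR2HSV)
    t=np.radians(-7.6);D=P[...,:2]-[585,-74]
    X=D@[np.cos(t),np.sin(t)];Y=D@[-np.sin(t),np.cos(t)];z=P[...,2]
    for lo,hi in((52,66),(74,95)):
        m=((hsv[...,1]>130)&(hsv[...,0]<30)&(abs(X)<118)&(abs(Y)<168)&(z>lo)&(z<hi)).astype(np.uint8)
        m=cv2.erode(m,np.ones((2,2)))
        k,l,s,cc=cv2.connectedComponentsWithStats(m)
        for i in range(1,k):
            if s[i,4]<40:continue
            q=l==i;r=cv2.minAreaRect(P[q][:,:2].astype(np.float32));w=np.array(r[0])-[585,-74]
            print(cam,"z",np.median(z[q]).round(1),"hue",np.median(hsv[q][:,0]),"world",np.round(r[0]),"size",np.round(r[1]),"ang",round(r[2],1),"tray",np.round([w@[np.cos(t),np.sin(t)],w@[-np.sin(t),np.cos(t)]]))
E
python3 -c "
from h import *
blocks('scene');blocks('top');go(611,-5,160,0)"
```

```text
time_s: 11.95
eef_pos: [0.5149, -0.1719, 0.1959]
eef_rot: [-0.002, 0.753, 0.658, -0.001]
wrist_force: [-0.3, 0.1, -0.2]
opening: 1.003
grasp_force: 0.0
scene z 60.1 hue 21.0 world [ 511. -172.] size [74. 46.] ang 81.8 tray [ -60. -107.]
scene z 60.5 hue 13.0 world [ 632. -189.] size [75. 46.] ang 81.7 tray [  62. -108.]
scene z 60.5 hue 25.0 world [556.  37.] size [47. 76.] ang 2.4 tray [-44. 106.]
scene z 60.4 hue 17.0 world [616.  -1.] size [47. 74.] ang 5.3 tray [22. 76.]
scene z 83.4 hue 10.0 world [657. -61.] size [72. 20.] ang 0.9 tray [69. 22.]
top z 59.4 hue 12.0 world [ 629. -186.] size [69. 46.] ang 82.3 tray [  58. -106.]
top z 59.0 hue 17.0 world [612.  -4.] size [46. 76.] ang 2.2 tray [17. 73.]
top z 59.1 hue 23.0 world [551.  35.] size [46. 75.] ang 1.6 tray [-48. 104.]
top z 59.1 hue 20.0 world [ 514. -143.] size [22. 51.] ang 61.2 tray [-62. -78.]
top z 83.0 hue 8.0 world [652. -64.] size [76. 24.] ang 1.7 tray [65. 19.]
shift cm [17.97  6.83  3.77] turn [ 0.1  0.  -7.6]
```

```bash
python3 -c "
from h import *
go(614,-23,100,3)"
```

```text
shift cm [16.23  7.35  9.77] turn [  0.1   0.  -10.6]
```

```bash
python3 -m handwheel '[[[0.4,6,2.7,1,0,0,-4],[0.4,12,5.4,3,0,0,-8],[0.4,16.2,7.3,6,0,0,-10.6],[0.4,16.2,7.3,8.5,0,0,-10.6],[0.4,16.2,7.3,8.5,0,0,-10.6],[0.4,16.2,7.3,8.5,0,0,-10.6]]]'; python3 g.py 614 -23 41 3
```

```text
time_s: 12.8
eef_pos: [0.6146, -0.0236, 0.1129]
eef_rot: [0.001, 0.688, 0.725, 0.0]
wrist_force: [-0.1, 0.4, 0.7]
opening: 0.698
grasp_force: 0.0
shift cm [ 0.06 -0.07  7.19] turn [ 0.1  0.  -0. ]
```

```bash
python3 -m handwheel '[[[0.4,0,0,3,0,0,0],[0.4,0,0,5.5,0,0,0],[0.4,0,0,7.2,0,0,0],[0.4,0,0,7.2,0,0,0],[-0.2,0,0,7.2,0,0,0],[-0.2,0,0,7.2,0,0,0],[-0.2,0,0,7.2,0,0,0],[-0.2,0,0,7.2,0,0,0],[-0.2,0,0,5,0,0,0],[-0.2,0,0,5,0,0,0]]]'; python3 g.py 656 2 62 -7.6
```

```text
time_s: 14.05
eef_pos: [0.6147, -0.0231, 0.0635]
eef_rot: [0.001, 0.688, 0.725, 0.001]
wrist_force: [-0.6, 0.6, -2.1]
opening: 0.564
grasp_force: 63.4
shift cm [2.29 4.26 0.16] turn [ 0.2  0.  10.6]
```

```bash
python3 -m handwheel '[[[-0.2,1.2,2.1,-0.5,0,0,5],[-0.2,2.3,4.3,-0.5,0,0,10.6],[-0.2,2.3,4.3,-0.5,0,0,10.6],[-0.2,2.3,4.3,1,0,0,10.6],[-0.2,2.3,4.3,1.9,0,0,10.6],[-0.2,2.3,4.3,2.1,0,0,10.6],[-0.2,2.3,4.3,2.1,0,0,10.6]]]'; python3 -m handwheel '[[[-0.2,0,0,0.1,0,0,0],[0.4,0,0,0.1,0,0,0],[0.4,0,0,0,0,0,0],[0.4,0,0,0,0,0,0],[0.4,0,0,-5,0,0,0],[0.4,0,0,-9,0,0,0],[0,0,0,-9,0,0,0]]]'; python3 g.py 654 -62 120 92
```

```text
time_s: 14.92
eef_pos: [0.6531, 0.0022, 0.0412]
eef_rot: [-0.002, 0.752, 0.659, -0.002]
wrist_force: [-8.5, 0.9, 11.7]
opening: 0.566
grasp_force: 65.4
time_s: 15.8
eef_pos: [0.658, 0.0018, 0.1354]
eef_rot: [0.003, 0.752, 0.659, 0.003]
wrist_force: [-0.5, -0.0, 0.2]
opening: 0.51
grasp_force: 0.0
shift cm [-6.38  0.43  1.55] turn [ 0.4 -0.3 80.4]
```

```bash
python3 -m handwheel '[[[0.1,-3,0.2,0,0,0,10],[0.1,-6.4,0.4,0,0,0,20],[0.1,-6.4,0.4,0,0,0,30],[0.1,-6.4,0.4,0,0,0,40],[0.1,-6.4,0.4,0,0,0,50],[0.1,-6.4,0.4,0,0,0,60],[0.1,-6.4,0.4,0,0,0,70],[0.1,-6.4,0.4,0.5,0,0,80],[0.1,-6.4,0.4,1.5,0,0,80],[0.1,-6.4,0.4,1.5,0,0,80]]]'; python3 -c "
from h import *
blocks('scene');blocks('top');go(654,-62,52,91.5)"
```

```text
time_s: 17.05
eef_pos: [0.6492, -0.0613, 0.1137]
eef_rot: [-0.001, 1.0, 0.023, -0.002]
wrist_force: [-0.4, -0.6, -0.8]
opening: 0.551
grasp_force: 0.0
scene z 60.5 hue 13.0 world [ 633. -189.] size [74. 47.] ang 80.8 tray [  63. -108.]
scene z 60.2 hue 25.0 world [556.  37.] size [45. 73.] ang 2.4 tray [-44. 106.]
scene z 60.5 hue 17.0 world [658.  23.] size [74. 45.] ang 82.5 tray [ 60. 106.]
scene z 83.8 hue 10.0 world [657. -61.] size [20. 74.] ang 89.2 tray [69. 22.]
top z 59.2 hue 16.0 world [656.  39.] size [40. 47.] ang 80.5 tray [ 56. 122.]
top z 58.6 hue 12.0 world [ 624. -216.] size [26. 45.] ang 79.2 tray [  57. -136.]
top z 59.3 hue 23.0 world [551.  54.] size [47. 37.] ang 1.3 tray [-51. 122.]
top z 59.2 hue 20.0 world [ 506. -189.] size [48. 47.] ang 85.5 tray [ -63. -125.]
shift cm [0.38 0.06 6.32] turn [-0.   0.1  1. ]
```

```bash
python3 -m handwheel '[[[0.1,0.4,0,2,0,0,1],[0.1,0.4,0,4.5,0,0,1],[0.1,0.4,0,6.3,0,0,1],[0.1,0.4,0,6.3,0,0,1],[-0.7,0.4,0,6.3,0,0,1],[-0.7,0.4,0,6.3,0,0,1],[-0.7,0.4,0,6.3,0,0,1],[-0.7,0.4,0,6.3,0,0,1],[-0.7,0.4,0,4.5,0,0,1],[-0.7,0.4,0,4.5,0,0,1]]]'; python3 g.py 590 -36 68 82.4
```

```text
time_s: 18.4
eef_pos: [0.6561, -0.0619, 0.0734]
eef_rot: [0.001, 1.0, 0.012, 0.002]
wrist_force: [-0.5, -0.3, -0.4]
opening: 0.292
grasp_force: 59.0
shift cm [-6.55 -2.75  0.51] turn [ 0.  -0.2  9. ]
```

```bash
python3 -m handwheel '[[[-0.7,-3.2,-1.4,-0.5,0,0,5],[-0.7,-6.5,-2.7,-0.5,0,0,9],[-0.7,-6.5,-2.7,-0.5,0,0,9],[-0.7,-6.5,-2.7,0,0,0,9],[-0.7,-6.5,-2.7,1,0,0,9],[-0.7,-6.5,-2.7,1.7,0,0,9],[-0.7,-6.5,-2.7,1.7,0,0,9],[-0.7,-6.5,-2.7,1.9,0,0,9],[-0.7,-6.5,-2.7,1.9,0,0,9]]]'; python3 g.py 590 -36 52 82.4
```

```text
time_s: 19.52
eef_pos: [0.5894, -0.0365, 0.0537]
eef_rot: [0.0, 0.998, -0.066, -0.0]
wrist_force: [-9.1, 0.9, 19.2]
opening: 0.294
grasp_force: 61.9
shift cm [ 0.06 -0.06  0.17] turn [0. 0. 0.]
```

```bash
python3 -m handwheel '[[[0,0,0,-0.1,0,0,0],[0.1,0,0,-0.1,0,0,0],[0.1,0,0,-0.3,0,0,0],[0.1,0,0,-0.6,0,0,0],[1,0,0,-0.6,0,0,0],[1,0,0,-0.6,0,0,0],[1,0,0,-0.6,0,0,0],[1,0,1,-0.6,0,0,0],[1,0,2,-0.6,0,0,0],[1,0,2.6,-0.6,0,0,0]]]'; python3 -m handwheel '[[[1,0,0.6,0,0,0,0],[1,0,1.2,0,0,0,0],[1,0,1.8,0,0,0,0],[1,0,2.4,0,0,0,0],[1,0,3,0,0,0,0],[1,0,3.6,0,0,0,0],[1,0,4.1,0,0,0,0],[1,0,4.1,0,0,0,0]]]'; python3 -c "
from h import *
blocks('scene')"
```

```text
time_s: 20.78
eef_pos: [0.5854, -0.063, 0.058]
eef_rot: [0.0, 0.998, -0.067, 0.0]
wrist_force: [-0.4, 0.7, -0.9]
opening: 1.0
grasp_force: 0.0
time_s: 21.78
eef_pos: [0.5801, -0.1029, 0.058]
eef_rot: [0.0, 0.998, -0.066, 0.0]
wrist_force: [-0.5, 0.1, -0.1]
opening: 1.002
grasp_force: 0.0
scene z 60.7 hue 13.0 world [ 632. -190.] size [75. 46.] ang 81.1 tray [  62. -108.]
scene z 60.3 hue 10.0 world [589. -72.] size [44. 72.] ang 83.5 tray [3. 3.]
scene z 60.4 hue 22.0 world [555.  37.] size [46. 74.] ang 2.4 tray [-44. 106.]
scene z 60.4 hue 18.0 world [659.  24.] size [74. 46.] ang 83.1 tray [ 60. 107.]
```

e is down in the middle. I'll raise clear and check everything once more.

```bash
python3 -m handwheel '[[[1,0,0,-5,0,0,0],[1,0,0,-11,0,0,0],[1,-6,0,-16,0,0,0],[1,-12,0,-18,0,0,0],[1,-18,0,-18,0,0,0],[1,-22,0,-18,0,0,0],[1,-22,0,-18,0,0,0],[1,-22,0,-18,0,0,0]]]'; python3 -c "
from h import *
blocks('scene');blocks('top')
cv2.imwrite('pics/end.png',camera('scene')['frame'])"
```

```text
time_s: 22.82
eef_pos: [0.3626, -0.0736, 0.2386]
eef_rot: [0.0, 0.998, -0.066, 0.001]
wrist_force: [0.8, -0.4, -0.8]
opening: 1.001
grasp_force: 0.0
scene z 60.4 hue 20.0 world [ 511. -172.] size [74. 47.] ang 82.5 tray [ -60. -107.]
scene z 60.4 hue 12.0 world [ 632. -190.] size [75. 46.] ang 80.2 tray [  62. -108.]
scene z 60.4 hue 10.0 world [586. -71.] size [43. 75.] ang 83.1 tray [1. 3.]
scene z 60.4 hue 25.0 world [556.  37.] size [46. 73.] ang 3.9 tray [-43. 107.]
scene z 60.4 hue 17.0 world [658.  25.] size [74. 46.] ang 83.5 tray [ 60. 107.]
top z 59.1 hue 16.0 world [654.  22.] size [76. 47.] ang 83.2 tray [ 55. 104.]
top z 59.1 hue 11.0 world [ 628. -191.] size [78. 47.] ang 81.4 tray [  58. -111.]
top z 59.1 hue 8.0 world [582. -74.] size [47. 76.] ang 83.4 tray [-3. -0.]
top z 59.1 hue 23.0 world [551.  35.] size [46. 75.] ang 1.9 tray [-48. 104.]
top z 59.4 hue 19.0 world [ 507. -174.] size [78. 47.] ang 82.4 tray [ -64. -109.]
```

View pics/end.png

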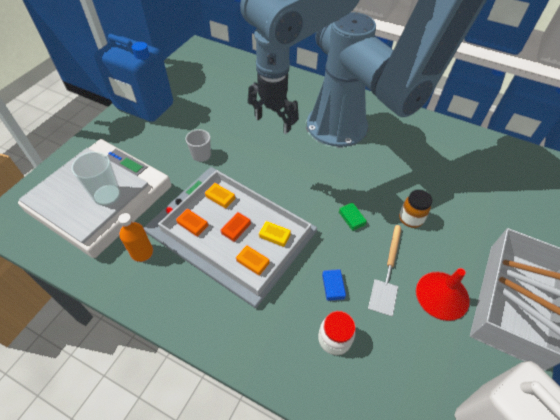

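All five blocks are flat, four in the corners and one in the middle (235,227). Everything else on the bench looks untouched.

```bash
python3 -c "
from h import *
print(ctrl.hand_in())"
```

```text
the job is handed in; nothing more can be done
None
```

The job is handed in: all five blocks lie flat on the tray floor, one towards each corner and one in the middle, at least 100 mm apart centre to centre by the last camera measurement; it took about 23 s of the 72 s allowed, and the judge returned no verdict.

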